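# Turn the swivel hook home and hang the serving board

## Task

Turn the swivel hook on the stand round to its end stop, so that it faces the front, and bed it firmly against the stop with a push of about 12 newtons at the bar, never more than 20. Then take the small wooden serving board out of its block, thread its slot over the hook's bar, slide it gently right back to the collar and leave it hanging there, upright and still, with the hook still at its stop. Do not shift the other things.

Things in the scene. Friction and masses are not known exactly. Their poses are not given: they have to be found in the camera images.
- stand: steel stand, fixed to the worktop: round foot 120 mm across, post 16 mm thick, the swivel hook's hub (14 mm radius) on top. Nothing but the lip rises more than 9 mm above the bar's centre line. Origin under the post's axis; its front is -x: the hook at its stop points there. A fixed wall shelf is above the back: front edge at world x 0.635 m, underside at z 0.546 m.
- hook (a joint): angle of the swivel hook about the stand's post, rad, growing counter-clockwise from above. 2.0 is the end stop, facing the front; it starts at 0.4 to 0.95, turned to the left. It turns stiffly (about 2 N at the bar) and stays where left. The stop is a hard rubber buffer: 10 N at the bar presses it in by less than 0.5 mm, so positions alone leave the force unknown.
- hook_bar (a point): point on the centre line of the hook's level steel bar, 45 mm out from the post's axis, 150 mm over the worktop. The bar points along this frame's -x (z up): round, 8 mm thick, free from 18 mm (front of the 18 mm wide collar at its root) to 70 mm out from the axis, ending in an upturned lip whose top is 10 mm above the centre line.
- board_slot (a point): centre of the upright slot in the handle of the small wooden serving board: 146 mm tall, 12 mm thick (x), blade 100 mm wide (y), z up its handle. The slot passes through along x, 15 mm wide, 24 mm high. The foot is 100 mm below, the top 46 mm above. Hung, this point is 8 mm below the bar's centre line, and 24 mm from the post's axis when the board touches the collar.
- board_grip (a point): where to grip the board: centre of the solid handle end above the slot, 29 mm above the slot's centre and 17 mm below the top; 12 mm thick along x, 44 mm wide along y. The board weighs 0.15 to 0.3 kg.
- rack: fixed dark wooden block, 75 x 86 x 52 mm, origin under its centre; the board stands upright in its 14.8 mm wide slot (its long way along y), 44 mm deep, and is drawn straight up
- tin: food tin, 75 mm across, 58 mm tall, a bystander; origin under its centre
- spice: spice jar, 45 mm across, 106 mm tall, a bystander; origin under its centre
- shaker: salt shaker, 44 mm across, 90 mm tall, a bystander; origin under its centre
- matches: matchbox, 37 x 60 x 18 mm, a bystander; origin under its centre
- tape: roll of masking tape, 104 mm across, 25 mm tall, a bystander; origin under its centre
- cup: espresso cup, 60 mm across, 49 mm tall, a bystander; origin under its middle
Not all that is in view belongs to the job. There is more than one size of the part that bears board_slot; the job needs the smaller.

How it is judged:
By the outcome, as a careful person would: the job done as asked, in the order asked, and still so for the second after the job is handed in, with the robot touching nothing.
It also fails if it takes over 70 s, if anything falls off the work surface, if the arm or the gripper's body presses on something with over 40 N, if the wrist force passes 120 N, or if a joint passes its speed limit or range.

## Robot

A 6-joint arm with a two-finger parallel gripper is mounted at the origin on a cart in front of the work surface, level with it; the furniture and walls round the work are solid. World frame = base frame: x ahead of the robot, y to its left, z up, the work surface at z = 0. Lengths are in m, angles in degrees, forces in N, time in s.
With the tool pointing down it reaches from about 0.4 to 0.825 m from the base axis. Payload 7 kg.
Tool frame: the origin (TCP) lies on the centre line of the jaws, within the pads' length; the fingertips stand 19 mm ahead of it and the grasp point (between the pads) is the TCP; z points along the fingers, y is the line along which they close (so a half turn about z gives the same grasp; the last joint's range is limited). The gripper opens to 88 mm and grips with 3 to 60 N. Pads are 19 mm wide; open, the fingers measure 130 mm over their backs; the gripper's body (78 mm by 193 mm) begins 47 mm behind the grasp point.
Start: joints at [-52.993, 20.546, 0.682, 0, -70.136, -16.507], TCP at [0.236, -0.632, 0.246] pointing down, gripper open.
Joint ranges: [-176.03, 176.03], [-82.01, 121.73], [-58.28, 71.71], [-173.87, 95.51], [-174.79, -0.11], [-173.66, 173.66]. Speed limits (degrees/s): [136.94, 136.94, 172.46, 180, 180, 180].

## Interface

Orientations are given as [roll, pitch, yaw] about the fixed x, y, z axes, in that order (R = Rz(yaw) Ry(pitch) Rx(roll)).
In Python, from plant import * gives the robot as it stands. The module is installed in compiled form; this text tells all that it offers.
- The arm moves only by the tool play_rows, never from a script. Its argument "deltas" is a list of rows, each a list of 6 numbers: the shift along the world's x, y, z scaled (see below), then the turn, a rotation vector about the world's x, y, z scaled (see below). A call has 1 to 10 rows; each row shifts and turns the commanded pose from where the row before left it; what a row does not reach is not made up. The controller multiplies each number of a shift by 800 mm and each number of a turn by 180 degrees. A row lasts 1/10 s, in which the tool goes at most 50 mm and 8.59 degrees, less where a joint would pass 70% of its speed; a pose out of reach is approached as far as the arm can. A call with a number of a shift or a turn outside -1 to 1 is refused whole. A call with a gripper value outside its range is refused whole. "gripper" is the gripper command: -1 is shut, 1 is fully open, values between are in proportion, set as the call begins (left out, the last holds). The fingers move at their own pace and stop on an object; the grip force is fixed at half the most. Time passes only in rows, so rows that do not move let the fingers close. It gives the time, the measured TCP pose, the force, the opening and the grip force at its end, in the units of the state.
- get_obs(): the state, without advancing time (a new reading comes with each control period).
- snapshot(name): name is "scene" or "top" or "wrist"; returns (picture, depth): 400x640x3 uint8, blue, green, red; 400x640 float32, m along the optical axis (not along the pixel's ray), 0 where there is no reading.
- camera_model(name): a dict with "fx", "fy", "cx", "cy" (pixels), "world_to_cam" (4x4, takes a point from world to camera coordinates). Camera axes: x right, y down, z forward; pixel columns grow to the right and rows downward; lengths in m; the calibration is good to about 2 mm. A picture is of the moment at which its call begins: read the wrist's pose just before it. camera_model takes no time and is no camera call; for the wrist camera it gives the pose at the moment of the call.
- close_job(): hands the job in; it is judged then, once.
The state is a dict: "clock": time; "joint_pos": joint angles; "qvel": joint speeds; "tau": joint torques, N m; "tool_pos": TCP position; "orientation": TCP orientation; "force": force on the tool from outside, world axes, zero at the start; "moment": the same for the moment, N m; "opening": finger opening in m; "gripper_force": force on a finger pad.
Only numpy, scipy, OpenCV 4.12 (cv2) and the standard library are available. Lean on these libraries where they do the work, as an engineer would, in place of code of your own. Each camera call takes 0.05 s, during which the arm holds its last target. There are 200 camera calls.

## Working session

There is one attempt and no reset: what is moved stays moved. The work goes in short steps, Python scripts to look and compute and a tool call to move; the robot and the scene stay as the last step left them, time stands still between calls to the robot, and variables do not carry over. Pictures are saved under pics/ and viewed, at most 10 in all, crops included, and the job is handed in when it is done.

Besides the shell and the picture viewer there is one more tool, called after "Emit:" as name(argument=value, ...) on one line, values as JSON. play_rows: Moves the arm, as the interface text tells. Its arguments: {"type":"object","properties":{"deltas":{"type":"array","items":{"type":"array","items":{"type":"number","minimum":-1,"maximum":1}}},"gripper":{"type":"number"}},"required":["deltas"]}

```bash
mkdir -p pics; cat > h.py <<'E'
from plant import *
import numpy as np, cv2
def pt(m,d,u,v):
    z=d[int(v),int(u)]; p=np.array([(u-m['cx'])/m['fx']*z,(v-m['cy'])/m['fy']*z,z,1])
    return (np.linalg.inv(m['world_to_cam'])@p)[:3]
def cloud(m,d):
    v,u=np.mgrid[0:400,0:640]; P=np.stack([(u-m['cx'])/m['fx']*d,(v-m['cy'])/m['fy']*d,d,np.ones_like(d)],-1)
    return (P@np.linalg.inv(m['world_to_cam']).T)[...,:3]
E
python3 - <<'E'
from h import *
print(get_obs())
for n in ("scene","top"):
    m=camera_model(n); p,d=snapshot(n); cv2.imwrite(f'pics/{n}0.png',p); np.savez(f'{n}0.npz',p=p,d=d,**m)
    print(n,np.linalg.inv(m['world_to_cam'])[:3].round(2).tolist(),m['fx'])
E
```

```text
{'clock': 0.0, 'joint_pos': array([-5.29937132e+01,  2.05909013e+01,  6.33135260e-01, -2.12109843e-02,
       -7.01355396e+01, -1.65089693e+01]), 'qvel': array([-0.04424642,  0.03669896,  0.00283459,  0.00042642, -0.030224  ,
       -0.01655953]), 'tau': array([ 5.94085723e-04, -5.82719815e+01,  2.93070334e+01,  6.99805006e+00,
        6.90027126e-03, -1.55395710e-04]), 'tool_pos': array([ 0.23620142, -0.63182679,  0.24462041]), 'orientation': array([ 1.79904874e+02, -7.39935104e-03, -1.59509900e+02]), 'force': array([ 0.40563896, -0.05265931, -0.529259  ]), 'moment': array([ 0.02038847, -0.06850218, -0.07446389]), 'gripper_force': 0.0, 'opening': 0.08764458592165127}
scene [[-0.68, -0.37, 0.63, -0.32], [-0.73, 0.38, -0.57, 0.66], [-0.02, -0.85, -0.53, 0.83]] 447.6556028235716
top [[-0.01, -0.99, 0.15, 0.36], [-1.0, 0.01, 0.0, -0.1], [-0.0, -0.15, -0.99, 1.25]] 372.508272987174
```

View pics/scene0.png

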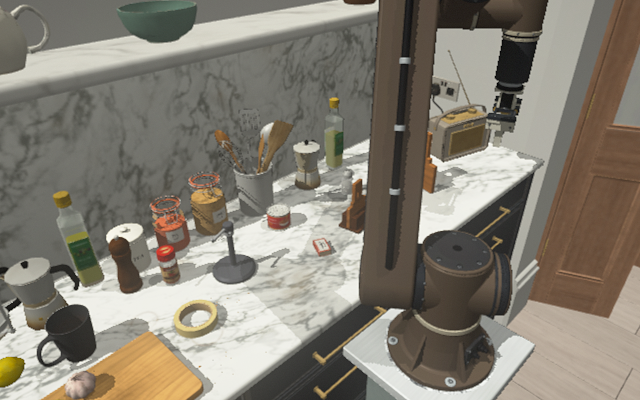

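View pics/top0.png

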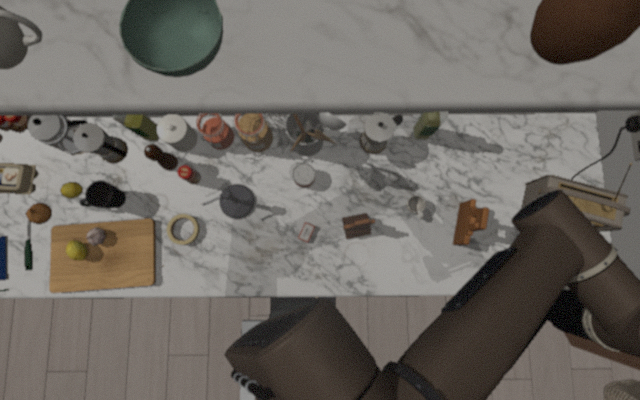

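The scene view shows the stand at (233,266), with the hook on top at (230,228), and a board in a block at (355,205). A second wooden board is at (430,172). In the top view the stand is at (238,201). Board candidates are (357,226) in the dark block and (468,222), an orange-brown one that looks larger. I'll measure both and take close crops.

```bash
python3 - <<'E'
from h import *
z=np.load('top0.npz'); m={k:z[k] for k in z.files}; p,d=z['p'],z['d']; C=cloud(m,d)
zs=np.load('scene0.npz'); ms={k:zs[k] for k in zs.files}; Cs=cloud(ms,zs['d'])
for n,(u0,u1,v0,v1) in dict(stand=(200,275,175,225),rackA=(335,380,208,245),boardB=(445,495,195,250),shak=(400,440,190,225),tin=(285,320,160,190),match=(292,325,215,245)).items():
    c=C[v0:v1,u0:u1].reshape(-1,3)
    for lo,hi in ((.008,.04),(.04,.07),(.07,.11),(.11,.14),(.14,.2),(.2,.4)):
        s=c[(c[:,2]>lo)&(c[:,2]<hi)]
        if len(s)>3: print(n,lo,len(s),s.min(0).round(3),s.max(0).round(3),np.median(s,0).round(3))
for n,(u0,u1,v0,v1) in dict(sA=(335,368,170,240),sB=(420,440,130,200),sStand=(205,260,215,290)).items():
    c=Cs[v0:v1,u0:u1].reshape(-1,3)
    for lo,hi in ((.004,.03),(.04,.07),(.07,.11),(.11,.14),(.14,.155),(.155,.2)):
        s=c[(c[:,2]>lo)&(c[:,2]<hi)&(c[:,0]<.72)]
        if len(s)>3: print(n,lo,len(s),s.min(0).round(3),s.max(0).round(3),np.median(s,0).round(3))
a=cv2.resize(zs['p'][130:290,190:450],(780,480),interpolation=2)
cv2.imwrite('pics/crop1.png',a)
a=cv2.resize(cv2.convertScaleAbs(p[150:260,200:500],alpha=1.6),(800,293),interpolation=2); cv2.imwrite('pics/crop2.png',a)
E
```

```text
stand 0.008 804 [0.482 0.123 0.008] [0.63  0.308 0.039] [0.535 0.175 0.015]
stand 0.04 11 [0.534 0.174 0.04 ] [0.548 0.184 0.068] [0.539 0.177 0.056]
stand 0.07 17 [0.534 0.174 0.07 ] [0.548 0.187 0.107] [0.538 0.177 0.089]
stand 0.11 11 [0.524 0.17  0.127] [0.548 0.191 0.14 ] [0.531 0.177 0.138]
stand 0.14 144 [0.509 0.168 0.14 ] [0.554 0.25  0.164] [0.533 0.191 0.157]
rackA 0.008 106 [ 0.412 -0.279  0.008] [ 0.513 -0.174  0.039] [ 0.447 -0.214  0.01 ]
rackA 0.04 293 [ 0.423 -0.266  0.042] [ 0.488 -0.174  0.069] [ 0.449 -0.217  0.052]
rackA 0.07 74 [ 0.444 -0.27   0.07 ] [ 0.469 -0.175  0.107] [ 0.452 -0.203  0.083]
rackA 0.11 10 [ 0.447 -0.238  0.112] [ 0.454 -0.202  0.139] [ 0.451 -0.211  0.124]
rackA 0.14 65 [ 0.447 -0.245  0.14 ] [ 0.465 -0.202  0.159] [ 0.456 -0.224  0.154]
boardB 0.008 145 [ 0.39  -0.666  0.008] [ 0.53  -0.539  0.04 ] [ 0.458 -0.553  0.024]
boardB 0.04 150 [ 0.389 -0.572  0.04 ] [ 0.531 -0.538  0.07 ] [ 0.458 -0.553  0.054]
boardB 0.07 282 [ 0.389 -0.583  0.07 ] [ 0.53  -0.538  0.11 ] [ 0.456 -0.554  0.097]
boardB 0.11 170 [ 0.394 -0.578  0.11 ] [ 0.526 -0.541
[... 1338 characters left out ...]
]
sB 0.11 79 [ 0.39  -0.788  0.11 ] [ 0.569 -0.542  0.139] [ 0.428 -0.553  0.12 ]
sB 0.14 18 [ 0.423 -0.563  0.142] [ 0.433 -0.543  0.155] [ 0.428 -0.553  0.148]
sB 0.155 60 [ 0.425 -0.569  0.157] [ 0.439 -0.545  0.2  ] [ 0.428 -0.553  0.178]
sStand 0.004 1065 [ 0.434 -0.027  0.004] [0.72  0.275 0.03 ] [0.532 0.188 0.015]
sStand 0.04 172 [0.532 0.085 0.04 ] [0.72  0.191 0.07 ] [0.712 0.129 0.055]
sStand 0.07 97 [0.531 0.112 0.07 ] [0.72  0.191 0.11 ] [0.537 0.183 0.084]
sStand 0.11 60 [0.52  0.173 0.11 ] [0.547 0.197 0.14 ] [0.534 0.187 0.129]
sStand 0.14 86 [0.506 0.171 0.141] [0.543 0.25  0.155] [0.528 0.199 0.151]
sStand 0.155 87 [0.506 0.17  0.155] [0.551 0.253 0.162] [0.533 0.191 0.158]
```

View pics/crop1.png

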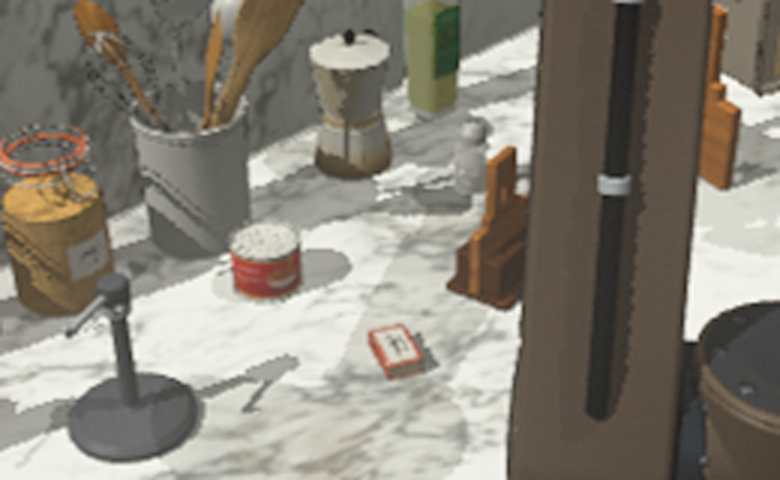

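View pics/crop2.png

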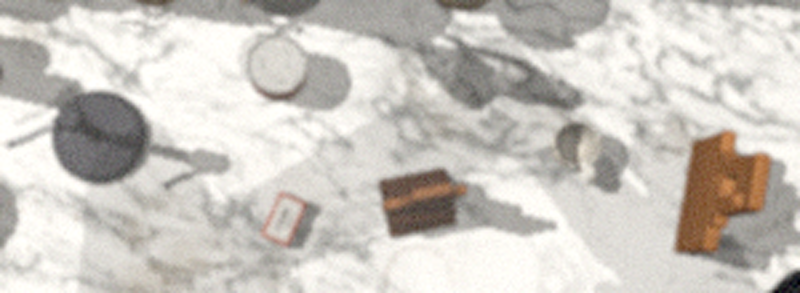

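Choice: the small board in the dark block, top view (357,226), with its top at z≈0.155, which fits 8+146 mm. The other board at (468,222) is about 0.21 tall with a 140 mm blade, so it is the larger one. The hook points about 115° from world x, towards +y. I'll move over the stand with the jaws aligned across the bar.

Emit:
play_rows(deltas=[[0.0165,0.05,0.008,0,0,0.026],[0.0165,0.05,0.008,0,0,0.026],[0.0165,0.05,0.008,0,0,0.026],[0.0165,0.05,0.008,0,0,0.026],[0.0165,0.05,0.008,0,0,0.026],[0.0165,0.05,0.008,0,0,0.026],[0.0165,0.05,0.008,0,0,0.026],[0.0165,0.05,0.008,0,0,0.026],[0.0165,0.05,0,0,0,0.026],[0.0165,0.05,0,0,0,0.026]])

```text
clock: 1.1
tool_pos: [0.3684, -0.2306, 0.2969]
orientation: [-180.0, 0.0, -112.5]
force: [1.5, 0.2, -0.0]
opening: 0.0878
gripper_force: 0.0
```

Emit:
play_rows(deltas=[[0.0165,0.05,0,0,0,0.026],[0.0165,0.05,0,0,0,0.026],[0.0165,0.05,0,0,0,0.026],[0.0165,0.05,0,0,0,0.026],[0.0165,0.05,0,0,0,0.026],[0.0165,0.05,0,0,0,0.026],[0.0165,0.05,0,0,0,0.026],[0.0165,0.05,0,0,0,0.026],[0.0165,0.05,0,0,0,0.026],[0.0165,0.05,0,0,0,0.026]])

```text
clock: 2.1
tool_pos: [0.5004, 0.1695, 0.2966]
orientation: [180.0, 0.0, -65.7]
force: [0.8, -1.0, 0.8]
opening: 0.0881
gripper_force: 0.0
```

Emit:
play_rows(deltas=[[0,0,0,0,0,0],[0,0,0,0,0,0],[0,0,0,0,0,0]], gripper=0)

```text
clock: 2.4
tool_pos: [0.5, 0.1672, 0.2965]
orientation: [180.0, -0.0, -65.9]
force: [0.1, -0.5, 0.2]
opening: 0.069
gripper_force: 0.0
```

```bash
python3 - <<'E'
from h import *
o=get_obs(); print({k:np.round(o[k],4) for k in ('clock','tool_pos','orientation','force','opening','joint_pos')})
m=camera_model('wrist'); p,d=snapshot('wrist'); cv2.imwrite('pics/w1.png',p); np.savez('w1.npz',p=p,d=d,**m)
C=cloud(m,d).reshape(-1,3)
s=C[(C[:,2]>.142)&(C[:,2]<.165)&(abs(C[:,0]-.53)<.09)&(abs(C[:,1]-.2)<.08)]
print(len(s),s.min(0),s.max(0))
far=s[np.hypot(s[:,0]-.54,s[:,1]-.18)>.022]; near=s[np.hypot(s[:,0]-.54,s[:,1]-.18)<.022]
print('bar',cv2.fitLine(far[:,:2].astype(np.float32),cv2.DIST_L2,0,.01,.01).ravel(),'hub',cv2.minEnclosingCircle(near[:,:2].astype(np.float32)),near[:,2].max(),far[:,2].max())
f=C[(C[:,2]>.005)&(C[:,2]<.03)&(np.hypot(C[:,0]-.54,C[:,1]-.18)<.08)]; print('foot',cv2.minEnclosingCircle(f[:,:2].astype(np.float32)))
print(np.linalg.inv(m['world_to_cam'])[:3,3])
E
```

```text
{'clock': np.float64(2.4), 'tool_pos': array([0.5   , 0.1672, 0.2965]), 'orientation': array([ 1.799558e+02, -5.100000e-03, -6.593730e+01]), 'force': array([ 0.0739, -0.4908,  0.2395]), 'opening': np.float64(0.069), 'joint_pos': array([ 3.98239e+01,  4.79280e+00, -1.31379e+01, -7.50000e-03,
       -7.21132e+01, -1.57589e+01])}
1594 [0.50982872 0.16898617 0.14213723] [0.55713242 0.25238925 0.16114571]
bar [ 0.41755497 -0.90865165  0.5236399   0.22650935] hub ((0.5415099859237671, 0.18572504818439484), 0.017513977363705635) 0.16114571249820875 0.16072768525651354
foot ((0.5436705350875854, 0.18311287462711334), 0.059913940727710724)
[0.53104975 0.09882086 0.43567277]
```

View pics/w1.png

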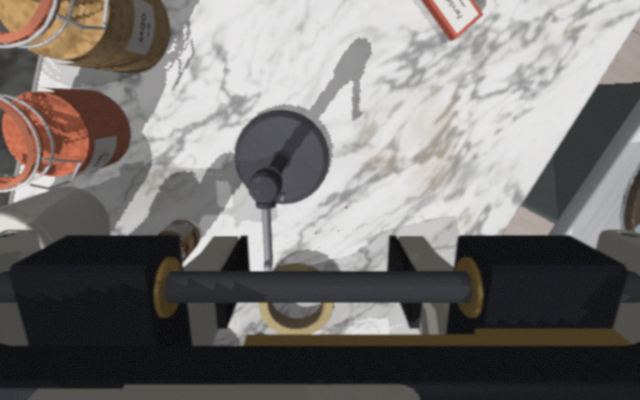

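The wrist view shows the hub at (265,188), the bar running straight down to about (267,265), and the foot centred at (283,155). The foot fit gives r=59.9 mm, so the axis is (0.5437, 0.1831), and the bar line passes through it at 114.7°. Next I'll straddle the bar 47 mm out.

Emit:
play_rows(deltas=[[0.015,0.037,0,0,0,0.003],[0.015,0.037,0,0,0,0],[0,0,-0.03,0,0,0],[0,0,-0.05,0,0,0],[0,0,-0.05,0,0,0],[0,0,-0.03,0,0,0],[0,0,-0.02,0,0,0],[0,0,0,0,0,0]])

```text
clock: 3.25
tool_pos: [0.5231, 0.2251, 0.1508]
orientation: [179.8, -0.0, -65.5]
force: [0.4, 0.4, 0.5]
opening: 0.0437
gripper_force: 0.0
```

```bash
python3 - <<'E'
from h import *
o=get_obs(); print({k:np.round(o[k],4) for k in ('clock','tool_pos','orientation','force','opening')})
h=o['opening']/2-.004; A=np.array([.5437,.1831])
p0=np.r_[o['tool_pos'][:2]]
for th in range(115,211,5):
    t=np.radians(th); p=A+.047*np.array([np.cos(t),np.sin(t)])+h*np.array([-np.sin(t),np.cos(t)])
    print(th,p.round(4),((p-p0)/.8).round(4)); p0=p
E
```

```text
{'clock': np.float64(3.25), 'tool_pos': array([0.5231, 0.2251, 0.1508]), 'orientation': array([ 1.797752e+02, -4.280000e-02, -6.546620e+01]), 'force': array([0.4103, 0.4212, 0.4576]), 'opening': np.float64(0.0437)}
115 [0.5077 0.2182] [-0.0193 -0.0086]
120 [0.5048 0.2149] [-0.0036 -0.0041]
125 [0.5021 0.2114] [-0.0033 -0.0044]
130 [0.4998 0.2076] [-0.0029 -0.0047]
135 [0.4979 0.2037] [-0.0025 -0.0049]
140 [0.4962 0.1996] [-0.002  -0.0051]
145 [0.495  0.1954] [-0.0016 -0.0053]
150 [0.4941 0.1912] [-0.0011 -0.0054]
155 [0.4936 0.1868] [-0.0006 -0.0054]
160 [0.4934 0.1824] [-0.0002 -0.0055]
165 [0.4937 0.178 ] [ 0.0003 -0.0055]
170 [0.4943 0.1737] [ 0.0008 -0.0054]
175 [0.4953 0.1694] [ 0.0013 -0.0053]
180 [0.4967 0.1653] [ 0.0017 -0.0052]
185 [0.4984 0.1612] [ 0.0022 -0.005 ]
190 [0.5005 0.1574] [ 0.0026 -0.0048]
195 [0.5029 0.1537] [ 0.003  -0.0046]
200 [0.5056 0.1503] [ 0.0034 -0.0043]
205 [0.5086 0.1471] [ 0.0038 -0.004 ]
210 [0.5119 0.1442] [ 0.0041 -0.0036]
```

Emit:
play_rows(deltas=[[-0.009,-0.004,0,0,0,0.003],[-0.006,-0.003,0,0,0,0],[-0.0043,-0.0016,0,0,0,0],[-0.0036,-0.0041,0,0,0,0.0278],[-0.0033,-0.0044,0,0,0,0.0278],[-0.0029,-0.0047,0,0,0,0.0278],[-0.0025,-0.0049,0,0,0,0.0278],[-0.002,-0.0051,0,0,0,0.0278],[-0.0016,-0.0053,0,0,0,0.0278],[-0.0011,-0.0054,0,0,0,0.0278]])

```text
clock: 4.25
tool_pos: [0.4957, 0.1938, 0.1541]
orientation: [-179.8, -0.0, -29.6]
force: [-0.2, 2.6, -0.9]
opening: 0.0438
gripper_force: 1.2
```

Emit:
play_rows(deltas=[[-0.0006,-0.0054,0,0,0,0.0278],[-0.0002,-0.0055,0,0,0,0.0278],[0.0003,-0.0055,0,0,0,0.0278],[0.0008,-0.0054,0,0,0,0.0278],[0,0,0,0,0,0]])

```text
clock: 4.75
tool_pos: [0.4956, 0.1755, 0.1537]
orientation: [-179.9, -0.1, -9.7]
force: [-1.2, -0.3, -0.0]
opening: 0.0438
gripper_force: 0.0
```

```bash
python3 - <<'E'
from h import *
o=get_obs(); print({k:np.round(o[k],4) for k in ('clock','tool_pos','orientation','force','opening')})
m=camera_model('wrist'); p,d=snapshot('wrist'); cv2.imwrite('pics/w2.png',p)
C=cloud(m,d).reshape(-1,3); A=np.array([.5437,.1831])
r=np.hypot(*(C[:,:2]-A).T)
s=C[(C[:,2]>.145)&(C[:,2]<.162)&(r>.023)&(r<.08)]
print(len(s),s.min(0),s.max(0)); print(cv2.fitLine(s[:,:2].astype(np.float32),cv2.DIST_L2,0,.01,.01).ravel() if len(s)>5 else 0)
E
```

```text
{'clock': np.float64(4.75), 'tool_pos': array([0.4956, 0.1755, 0.1537]), 'orientation': array([-1.799229e+02, -6.360000e-02, -9.708500e+00]), 'force': array([-1.1702, -0.2682, -0.041 ]), 'opening': np.float64(0.0438)}
2807 [0.46925113 0.13554478 0.14500055] [0.5217439  0.21081732 0.16198981]
[0.00991395 0.9999508  0.50171643 0.18218523]
```

View pics/w2.png

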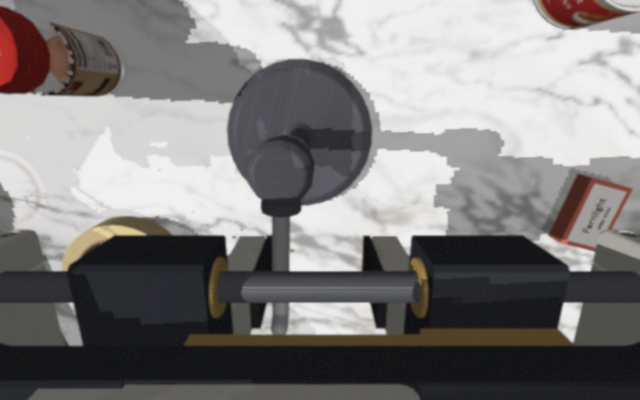

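The bar (278,240) runs straight down beside the left finger, so the hook is following. From here I'll close in with small steps.

Emit:
play_rows(deltas=[[0.0002,-0.0011,0,0,0,0.0056],[0.0002,-0.0011,0,0,0,0.0056],[0.0002,-0.0011,0,0,0,0.0056],[0.0002,-0.0011,0,0,0,0.0056]])

```text
clock: 5.2
tool_pos: [0.4965, 0.1723, 0.153]
orientation: [-180.0, -0.0, -5.7]
force: [0.6, 1.6, 0.9]
opening: 0.0439
gripper_force: 1.0
```

```bash
cat > o.py <<'E'
from h import *
for i in range(1):
    o=get_obs(); print({k:np.round(o[k],4).tolist() for k in ('clock','tool_pos','orientation','force','opening','gripper_force')})
E
python3 o.py
```

```text
{'clock': 5.2, 'tool_pos': [0.4965, 0.1723, 0.153], 'orientation': [-179.9656, -0.0374, -5.6681], 'force': [0.6351, 1.5665, 0.8678], 'opening': 0.0439, 'gripper_force': 0.9911}
```

Emit:
play_rows(deltas=[[0.0003,-0.0009,0,0,0,0.0045],[0.0003,-0.0009,0,0,0,0.0045],[0.0003,-0.0009,0,0,0,0.0045]])

```text
clock: 5.5
tool_pos: [0.4969, 0.1698, 0.1527]
orientation: [180.0, 0.0, -3.3]
force: [-0.2, 1.6, 1.2]
opening: 0.0441
gripper_force: 1.0
```

Emit:
play_rows(deltas=[[0.0003,-0.0009,0,0,0,0.0045],[0.0003,-0.0009,0,0,0,0.0045],[0.0003,-0.0009,0,0,0,0.0045]])

```text
clock: 5.8
tool_pos: [0.4976, 0.1676, 0.1527]
orientation: [180.0, 0.0, -0.8]
force: [-0.6, 1.8, 0.6]
opening: 0.0438
gripper_force: 1.0
```

Emit:
play_rows(deltas=[[0.0004,-0.0009,0,0,0,0.0045],[0.0004,-0.0009,0,0,0,0.0045],[0.0004,-0.0009,0,0,0,0.0045]])

```text
clock: 6.1
tool_pos: [0.4984, 0.1653, 0.1526]
orientation: [180.0, 0.0, 1.6]
force: [-1.1, 2.3, 1.7]
opening: 0.0439
gripper_force: 1.1
```

Emit:
play_rows(deltas=[[0.0004,-0.0009,0,0,0,0.0045],[0.0004,-0.0009,0,0,0,0.0045],[0.0004,-0.0009,0,0,0,0.0045]])

```text
clock: 6.4
tool_pos: [0.4993, 0.1632, 0.1526]
orientation: [180.0, 0.0, 4.0]
force: [-2.4, 1.6, 1.3]
opening: 0.0443
gripper_force: 1.1
```

Emit:
play_rows(deltas=[[0.0005,-0.0009,0,0,0,0.0045],[0.0005,-0.0009,0,0,0,0.0045],[0.0005,-0.0009,0,0,0,0.0045]])

```text
clock: 6.7
tool_pos: [0.5006, 0.1611, 0.1526]
orientation: [180.0, 0.0, 6.5]
force: [-1.7, 3.1, -0.5]
opening: 0.0438
gripper_force: 1.1
```

Emit:
play_rows(deltas=[[0.0004,-0.0009,0,0,0,0.0045],[0.0004,-0.0009,0,0,0,0.0045],[0.0004,-0.0009,0,0,0,0.0045]])

```text
clock: 7.0
tool_pos: [0.5016, 0.1589, 0.1527]
orientation: [180.0, 0.0, 8.9]
force: [-2.6, 2.0, -0.7]
opening: 0.0441
gripper_force: 1.2
```

Emit:
play_rows(deltas=[[0.0003,-0.0009,0,0,0,0.0045],[0.0003,-0.0009,0,0,0,0.0045],[0.0003,-0.0009,0,0,0,0.0045]])

```text
clock: 7.3
tool_pos: [0.5026, 0.1579, 0.1527]
orientation: [-179.9, -0.1, 11.3]
force: [-3.2, 9.2, -2.3]
opening: 0.0437
gripper_force: 5.1
```

Emit:
play_rows(deltas=[[0,0,0,0,0,0],[0,0,0,0,0,0],[0,0,0,0,0,0]])

```text
clock: 7.6
tool_pos: [0.5026, 0.158, 0.1527]
orientation: [-179.9, -0.0, 11.3]
force: [-2.6, 8.3, -2.8]
opening: 0.0442
gripper_force: 3.9
```

```bash
python3 - <<'E'
from h import *
m=camera_model('wrist'); p,d=snapshot('wrist')
f=np.array([get_obs()['force']]); 
C=cloud(m,d).reshape(-1,3); A=np.array([.5437,.1831])
r=np.hypot(*(C[:,:2]-A).T)
s=C[(C[:,2]>.145)&(C[:,2]<.162)&(r>.021)&(r<.08)&(C[:,1]>.166)&(C[:,1]<.19)]
print(f,len(s),cv2.fitLine(s[:,:2].astype(np.float32),cv2.DIST_HUBER,0,.01,.01).ravel())
cv2.imwrite('pics/w3.png',cv2.resize(p[100:350,200:450],(600,600)))
E
python3 o.py
```

```text
[[-3.57922047  7.3457787  -2.44822503]] 1832 [0.9846397  0.17459838 0.50718445 0.17735796]
{'clock': 7.65, 'tool_pos': [0.5026, 0.158, 0.1527], 'orientation': [-179.9052, -0.0506, 11.3032], 'force': [-3.5792, 7.3458, -2.4482], 'opening': 0.0437, 'gripper_force': 3.86}
```

Emit:
play_rows(deltas=[[0,-0.0003,0,0,0,-0.0067],[0.0001,-0.0004,0,0,0,0],[0,0,0,0,0,0],[0,0,0,0,0,0]])

```text
clock: 8.05
tool_pos: [0.5022, 0.1578, 0.1526]
orientation: [-179.9, -0.0, 10.1]
force: [-6.3, 9.5, -1.4]
opening: 0.0442
gripper_force: 5.3
```

```bash
python3 o.py
```

```text
{'clock': 8.05, 'tool_pos': [0.5022, 0.1578, 0.1526], 'orientation': [-179.8703, -0.0163, 10.1001], 'force': [-6.3229, 9.4656, -1.3711], 'opening': 0.0442, 'gripper_force': 5.2968}
```

Emit:
play_rows(deltas=[[-0.0006,-0.0004,0,0,0,0],[-0.0006,-0.0003,0,0,0,0],[0,0,0,0,0,0],[0,0,0,0,0,0],[0,0,0,0,0,0]])

```text
clock: 8.55
tool_pos: [0.5021, 0.1578, 0.1527]
orientation: [-179.8, -0.1, 10.1]
force: [-2.0, 10.6, -5.2]
opening: 0.044
gripper_force: 5.5
```

```bash
python3 o.py
```

```text
{'clock': 8.55, 'tool_pos': [0.5021, 0.1578, 0.1527], 'orientation': [-179.8348, -0.118, 10.1065], 'force': [-2.0282, 10.5927, -5.1767], 'opening': 0.044, 'gripper_force': 5.483}
```

Emit:
play_rows(deltas=[[0,-0.0003,0,0,0,0],[0,-0.0002,0,0,0,0],[0,0,0,0,0,0],[0,0,0,0,0,0],[0,0,0,0,0,0],[0,0,0,0,0,0]])

```text
clock: 9.15
tool_pos: [0.5021, 0.1577, 0.1527]
orientation: [-179.8, -0.1, 10.1]
force: [-3.0, 12.5, -4.6]
opening: 0.0439
gripper_force: 6.3
```

```bash
python3 o.py
```

```text
{'clock': 9.15, 'tool_pos': [0.5021, 0.1577, 0.1527], 'orientation': [-179.8052, -0.1304, 10.1064], 'force': [-3.0006, 12.4981, -4.615], 'opening': 0.0439, 'gripper_force': 6.3053}
```

The stop is at 190° in world, the push reached 12.8 N tangential, and contact places the bar within 1 mm of the estimate. I'll back off, lift, and go to the rack.

Emit:
play_rows(deltas=[[-0.0004,0.002,0,0,0,0],[-0.0006,0.003,0,0,0,0],[-0.0006,0.004,0,0,0,0],[0,0,0,0,0,0],[0,0,0.02,0,0,0],[0,0,0.045,0,0,0],[0,0,0.045,0,0,0],[0,0,0.045,0,0,0],[0,0,0.03,0,0,-0.0455],[-0.009,-0.05,0,0,0,-0.0455]], gripper=0.1)

```text
clock: 10.15
tool_pos: [0.4955, 0.1249, 0.3044]
orientation: [-179.8, -0.3, -6.5]
force: [0.5, -0.7, -1.0]
opening: 0.0483
gripper_force: 0.0
```

Emit:
play_rows(deltas=[[-0.009,-0.05,0,0,0,-0.0455],[-0.009,-0.05,0,0,0,-0.0455],[-0.009,-0.05,0,0,0,-0.0455],[-0.009,-0.05,0,0,0,-0.0455],[-0.009,-0.05,0,0,0,-0.0455],[-0.009,-0.05,0,0,0,-0.0455],[-0.009,-0.05,0,0,0,-0.0455],[-0.009,-0.05,0,0,0,-0.0455],[0,0,0,0,0,-0.0455],[0,0,0,0,0,0]])

```text
clock: 11.15
tool_pos: [0.4348, -0.1987, 0.3007]
orientation: [180.0, -0.0, -80.3]
force: [0.2, 0.7, -0.4]
opening: 0.0483
gripper_force: 0.0
```

```bash
python3 o.py; python3 - <<'E'
from h import *
m=camera_model('wrist'); p,d=snapshot('wrist'); cv2.imwrite('pics/w4.png',p); np.savez('w4.npz',p=p,d=d,**m)
C=cloud(m,d).reshape(-1,3); B=(abs(C[:,0]-.455)<.07)&(abs(C[:,1]+.222)<.08)
for lo,hi in ((.149,.162),(.075,.10),(.045,.06)):
    s=C[B&(C[:,2]>lo)&(C[:,2]<hi)]
    if len(s)>4: print(lo,len(s),np.median(s[:,2]),cv2.minAreaRect(s[:,:2].astype(np.float32)),cv2.fitLine(s[:,:2].astype(np.float32),cv2.DIST_HUBER,0,.01,.01).ravel())
E
```

```text
{'clock': 11.15, 'tool_pos': [0.4348, -0.1987, 0.3007], 'orientation': [179.979, -0.0041, -80.3189], 'force': [0.2262, 0.6504, -0.4074], 'opening': 0.0483, 'gripper_force': 0.0}
0.149 725 0.1536579555987645 ((0.4576922059059143, -0.22407597303390503), (0.012021666392683983, 0.043247174471616745), 11.32707405090332) [ 0.1895177  -0.9818773   0.45765236 -0.22471708]
0.075 548 0.0821820267420193 ((0.45769235491752625, -0.22395743429660797), (0.012015677988529205, 0.09884544461965561), 11.04690170288086) [ 0.20711179 -0.97831726  0.45909938 -0.23600104]
0.045 2170 0.05191680064328713 ((0.4584971070289612, -0.22631028294563293), (0.05470028892159462, 0.0920550599694252), 10.037744522094727) [ 0.70010966 -0.71403533  0.46263975 -0.23540011]
```

View pics/w4.png

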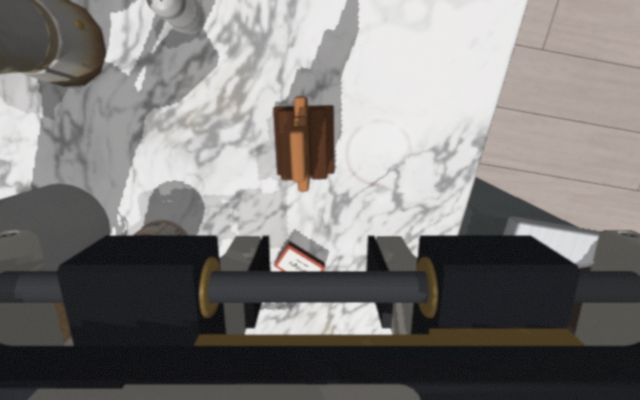

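The wrist view shows the board at (301,145) standing in the dark block at (304,143). Its top fits 12.0×43.2 mm at (0.4577,-0.2240), z 0.1537, yaw 11.2°, which matches the small board. I'll grip high, 6 mm below the top, so the fingertips clear the hub later.

Emit:
play_rows(deltas=[[0.0143,-0.0158,0,0,0,0.0083],[0.0143,-0.0158,0,0,0,0],[0,0,-0.04,0,0,0],[0,0,-0.05,0,0,0],[0,0,-0.05,0,0,0],[0,0,-0.03,0,0,0],[0,0,-0.02,0,0,0],[0,0,0,0,0,0],[0,0,0,0,0,0]])

```text
clock: 12.1
tool_pos: [0.459, -0.2226, 0.149]
orientation: [180.0, -0.0, -78.4]
force: [0.1, -0.4, 0.4]
opening: 0.0483
gripper_force: 0.0
```

Emit:
play_rows(deltas=[[-0.0016,-0.0017,-0.001,0,0,-0.002],[0,0,0,0,0,0]])

```text
clock: 12.3
tool_pos: [0.4576, -0.2242, 0.1489]
orientation: [-179.9, -0.0, -78.9]
force: [-1.1, -0.3, -0.1]
opening: 0.0482
gripper_force: 0.0
```

Emit:
play_rows(deltas=[[0,0,0,0,0,0],[0,0,0,0,0,0],[0,0,0,0,0,0],[0,0,0,0,0,0],[0,0,0,0,0,0],[0,0,0,0,0,0]], gripper=-1)

```text
clock: 12.9
tool_pos: [0.457, -0.2241, 0.148]
orientation: [180.0, -0.0, -78.9]
force: [-0.3, -0.2, 0.9]
opening: 0.0118
gripper_force: 30.0
```

Emit:
play_rows(deltas=[[0,0,0.01,0,0,0],[0,0,0.015,0,0,0],[0,0,0.015,0,0,0],[0,0,0.02,0,0,0],[0,0,0.025,0,0,0],[0,0,0.025,0,0,0],[0,0,0.02,0,0,0],[0,0,0,0,0,0]])

```text
clock: 13.7
tool_pos: [0.4584, -0.2244, 0.2553]
orientation: [-179.7, -0.1, -78.9]
force: [0.3, -0.0, -1.8]
opening: 0.012
gripper_force: 30.0
```

Emit:
play_rows(deltas=[[-0.0017,0.03,0,0,0,-0.0067],[-0.0017,0.05,0,0,0,0],[-0.0017,0.055,0,0,0,0],[-0.0017,0.06,0,0,0,0],[-0.0017,0.06,0,0,0,0],[-0.0017,0.06,0,0,0,0],[-0.0017,0.06,0,0,0,0],[-0.0017,0.05,0,0,0,0],[-0.0017,0.04,0,0,0,0],[-0.0015,0.0225,0,0,0,0]])

```text
clock: 14.7
tool_pos: [0.4431, 0.1682, 0.2515]
orientation: [180.0, 0.0, -80.0]
force: [-0.5, -0.7, -1.5]
opening: 0.0118
gripper_force: 30.0
```

Emit:
play_rows(deltas=[[0,0,0,0,0,0],[0,0,0,0,0,0],[0,0,0,0,0,0]])

```text
clock: 15.0
tool_pos: [0.4434, 0.1652, 0.2517]
orientation: [180.0, -0.0, -80.1]
force: [0.0, -0.2, -2.1]
opening: 0.0117
gripper_force: 30.0
```

```bash
python3 o.py; python3 - <<'E'
from h import *
o=get_obs()['tool_pos']; A=np.array([.5437,.1831]); t=np.radians(190); e=np.array([np.cos(t),np.sin(t)]); n=np.array([-e[1],e[0]])
w=o[:2]-A; print('along',w@e,'side',w@n)
m=camera_model('scene'); p,d=snapshot('scene'); C=cloud(m,d); r=C[...,:2]-A
al=r@e; si=r@n; z=C[...,2]
M=(al>.02)&(al<.066)&(abs(si)<.02)&(z>.145)&(z<.16); s=C[M]
print('bar',len(s),cv2.fitLine(s[:,:2].astype(np.float32),cv2.DIST_HUBER,0,.01,.01).ravel(),np.median(s[:,2]), np.median(si[M]))
M=(al>.08)&(al<.12)&(abs(si)<.07)&(z>.1)&(z<.27)
for lo in np.arange(.10,.27,.01):
    k=M&(z>=lo)&(z<lo+.01)
    if k.sum()>2: print(lo.round(2),k.sum(),si[k].min().round(4),si[k].max().round(4),np.median(al[k]).round(4))
cv2.imwrite('pics/s2.png',cv2.resize(p[150:290,170:310],(600,600),interpolation=2))
E
```

```text
{'clock': 15.0, 'tool_pos': [0.4434, 0.1652, 0.2517], 'orientation': [179.9703, -0.0142, -80.1305], 'force': [0.0354, -0.245, -2.05], 'opening': 0.0117, 'gripper_force': 29.9995}
along 0.101875895991946 side 0.0002546062015810177
bar 48 [0.9925674  0.12169597 0.50083524 0.17737514] 0.15370470783334483 -0.0015184212248963483
0.11 54 -0.0513 0.0493 0.1084
0.12 101 -0.0504 0.0475 0.109
0.13 100 -0.0499 0.0469 0.1091
0.14 103 -0.0516 0.0498 0.1091
0.15 105 -0.0514 0.0457 0.1091
0.16 102 -0.0513 0.0474 0.1088
0.17 105 -0.0501 0.0482 0.1093
0.18 124 -0.0528 0.0482 0.1083
0.19 89 -0.0325 0.0302 0.1085
0.2 60 -0.0233 0.0223 0.1079
0.21 46 -0.0234 0.0211 0.108
0.22 32 -0.0229 0.0199 0.1086
0.23 30 -0.0224 -0.0042 0.1082
0.24 43 -0.0231 -0.0072 0.1078
0.25 67 -0.0226 0.0021 0.1047
0.26 39 -0.0108 0.0021 0.0961
```

View pics/s2.png

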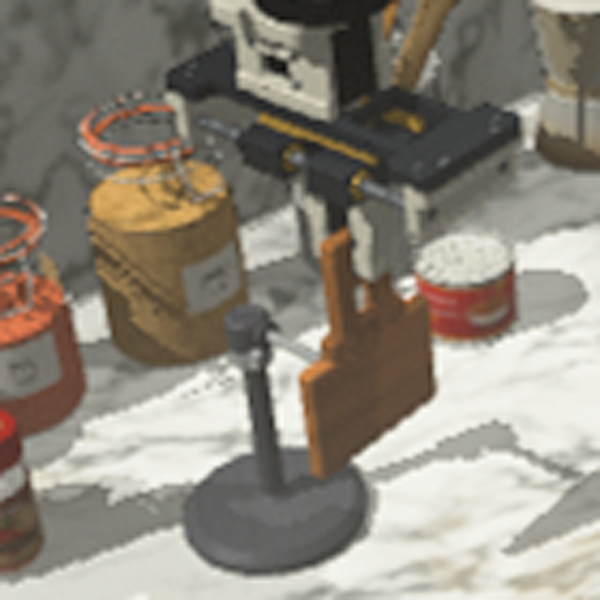

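The crop shows the board hanging vertical in front of the hook, with the hub at (250,330) and the bar tip at (300,350) pointing to the handle. The sideways offset is about 1 mm or less, within the ±3.5 mm slot clearance. I'll lower to threading height and advance.

Emit:
play_rows(deltas=[[0,0,-0.02,0,0,0],[0,0,-0.025,0,0,0],[0,0,-0.02,0,0,0],[0,0,-0.008,0,0,0],[0,0,0,0,0,0],[0,0,0,0,0,0]])

```text
clock: 15.65
tool_pos: [0.4441, 0.1658, 0.1943]
orientation: [-179.9, 0.0, -80.1]
force: [0.0, 0.2, -2.1]
opening: 0.0116
gripper_force: 30.0
```

```bash
cat > r.py <<'E'
from h import *
q=get_obs(); o=q['tool_pos']; A=np.array([.5437,.1831]); t=np.radians(190); e=np.array([np.cos(t),np.sin(t)]); n=np.array([-e[1],e[0]])
w=o[:2]-A; print('along',(w@e).round(4),'side',(w@n).round(4),'z',o[2].round(4),q['orientation'].round(2),q['force'].round(1))
E
python3 r.py
```

```text
along 0.101 side -0.0003 z 0.1943 [-1.7995e+02  1.0000e-02 -8.0120e+01] [ 0.   0.2 -2.1]
```

Emit:
play_rows(deltas=[[0.005,0.0009,-0.001,0,0,0],[0.005,0.0009,0,0,0,0],[0.005,0.0009,0,0,0,0],[0.004,0.0007,0,0,0,0],[0.004,0.0007,0,0,0,0],[0.003,0.0005,0,0,0,0],[0.003,0.0005,0,0,0,0]])

```text
clock: 16.35
tool_pos: [0.467, 0.17, 0.1927]
orientation: [180.0, -0.0, -80.1]
force: [0.2, 0.9, -2.7]
opening: 0.0116
gripper_force: 30.0
```

```bash
python3 r.py
```

```text
along 0.0778 side -0.0004 z 0.1927 [ 1.7999e+02 -1.0000e-02 -8.0100e+01] [ 0.2  0.9 -2.7]
```

Emit:
play_rows(deltas=[[0.003,0.0005,0,0,0,0],[0.003,0.0005,0,0,0,0],[0.004,0.0007,0,0,0,0],[0.004,0.0007,0,0,0,0],[0.004,0.0007,0,0,0,0],[0.004,0.0007,0,0,0,0]])

```text
clock: 16.95
tool_pos: [0.4847, 0.1731, 0.1928]
orientation: [-180.0, 0.0, -80.1]
force: [-0.1, -0.6, -2.3]
opening: 0.0121
gripper_force: 30.0
```

```bash
python3 r.py; python3 - <<'E'
from h import *
p,d=snapshot('scene'); cv2.imwrite('pics/s3.png',cv2.resize(p[170:270,180:280],(600,600),interpolation=2))
E
```

```text
along 0.0598 side -0.0004 z 0.1928 [-180.     0.   -80.1] [-0.1 -0.6 -2.3]
```

View pics/s3.png

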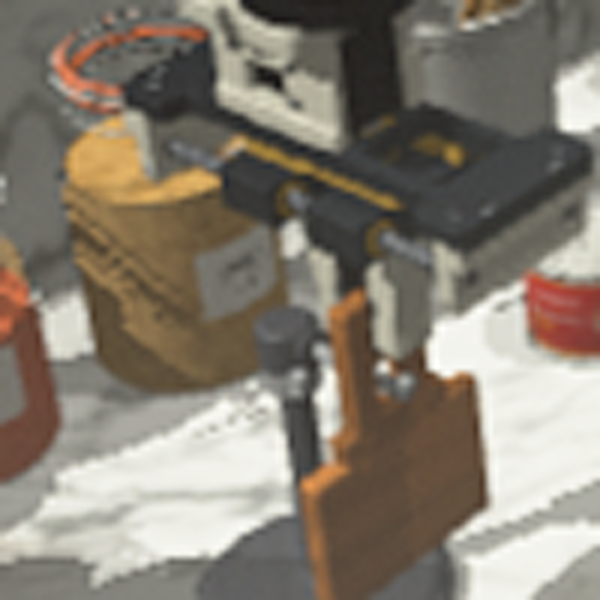

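The lip at (398,380) now shows through on the front side, so the board is threaded and there is no contact force. I'll slide it on back.

Emit:
play_rows(deltas=[[0.005,0.0009,0,0,0,0],[0.005,0.0009,0,0,0,0],[0.005,0.0009,0,0,0,0],[0.005,0.0009,0,0,0,0],[0.005,0.0009,0,0,0,0],[0.005,0.0009,0,0,0,0],[0.004,0.0007,0,0,0,0],[0.003,0.0005,0,0,0,0]])

```text
clock: 17.8
tool_pos: [0.5144, 0.1784, 0.1927]
orientation: [180.0, -0.0, -80.1]
force: [0.3, 0.3, -3.2]
opening: 0.0117
gripper_force: 30.0
```

```bash
python3 r.py
```

```text
along 0.0297 side -0.0004 z 0.1927 [180.    -0.   -80.11] [ 0.3  0.3 -3.2]
```

Emit:
play_rows(deltas=[[0,0,-0.004,0,0,0],[0,0,-0.004,0,0,0],[0,0,-0.003,0,0,0],[0.002,0.0004,0,0,0,0],[0.002,0.0004,0,0,0,0],[0.001,0.0002,0,0,0,0],[0,0,0,0,0,0]])

```text
clock: 18.5
tool_pos: [0.5182, 0.1792, 0.184]
orientation: [-180.0, 0.0, -80.1]
force: [0.1, 0.3, -2.5]
opening: 0.0117
gripper_force: 30.0
```

```bash
python3 r.py
```

```text
along 0.0258 side -0.0006 z 0.184 [-179.99    0.    -80.11] [ 0.1  0.3 -2.5]
```

Emit:
play_rows(deltas=[[0.0005,0.0001,0,0,0,0],[0.0005,0.0001,0,0,0,0],[0.0005,0.0001,0,0,0,0],[0.0005,0.0001,0,0,0,0],[0,0,0,0,0,0]])

```text
clock: 19.0
tool_pos: [0.5193, 0.1793, 0.1839]
orientation: [180.0, -0.0, -80.1]
force: [-2.6, 0.3, -0.5]
opening: 0.0121
gripper_force: 30.0
```

```bash
python3 r.py
```

```text
along 0.0247 side -0.0005 z 0.1839 [ 1.7996e+02 -1.0000e-02 -8.0110e+01] [-2.6  0.3 -0.5]
```

Emit:
play_rows(deltas=[[-0.0003,0,-0.0006,0,0,0],[0,0,-0.0006,0,0,0],[0,0,-0.0006,0,0,0],[0,0,0,0,0,0]])

```text
clock: 19.4
tool_pos: [0.5192, 0.1793, 0.1824]
orientation: [180.0, -0.0, -80.1]
force: [-2.5, -0.7, -1.3]
opening: 0.0117
gripper_force: 30.0
```

```bash
python3 r.py
```

```text
along 0.0248 side -0.0005 z 0.1824 [ 1.7998e+02 -1.0000e-02 -8.0110e+01] [-2.5 -0.7 -1.3]
```

Emit:
play_rows(deltas=[[0,0,-0.0006,0,0,0],[0,0,-0.0006,0,0,0],[0,0,0,0,0,0]])

```text
clock: 19.7
tool_pos: [0.5193, 0.1793, 0.1818]
orientation: [180.0, -0.0, -80.1]
force: [-5.1, -1.2, 3.2]
opening: 0.0118
gripper_force: 30.0
```

```bash
python3 r.py
```

```text
along 0.0247 side -0.0005 z 0.1818 [ 1.7999e+02 -1.0000e-02 -8.0100e+01] [-5.1 -1.2  3.2]
```

Emit:
play_rows(deltas=[[-0.0006,-0.0001,0.0004,0,0,0],[0,0,0,0,0,0],[0,0,0,0,0,0]])

```text
clock: 20.0
tool_pos: [0.5192, 0.1794, 0.1819]
orientation: [-180.0, 0.0, -80.1]
force: [-0.9, -1.3, -0.2]
opening: 0.0118
gripper_force: 30.0
```

```bash
python3 r.py
```

```text
along 0.0248 side -0.0006 z 0.1819 [-179.97    0.    -80.1 ] [-0.9 -1.3 -0.2]
```

Contact forces are about zero, so I'll release slowly.

Emit:
play_rows(deltas=[[0,0,0,0,0,0],[0,0,0,0,0,0]], gripper=-0.7)

```text
clock: 20.2
tool_pos: [0.5196, 0.1798, 0.1822]
orientation: [-179.9, 0.0, -80.1]
force: [0.4, -0.6, -0.0]
opening: 0.0131
gripper_force: 0.0
```

Emit:
play_rows(deltas=[[0,0,0,0,0,0],[0,0,0,0,0,0],[0,0,0,0,0,0],[0,0,0,0,0,0]], gripper=-0.4)

```text
clock: 20.6
tool_pos: [0.519, 0.1794, 0.1819]
orientation: [-180.0, 0.0, -80.1]
force: [0.1, 0.2, -0.3]
opening: 0.0262
gripper_force: 0.0
```

```bash
python3 r.py; python3 - <<'E'
from h import *
A=np.array([.5437,.1831]); t=np.radians(190); e=np.array([np.cos(t),np.sin(t)]); n=np.array([-e[1],e[0]])
m=camera_model('scene'); p,d=snapshot('scene'); C=cloud(m,d); r=C[...,:2]-A; al=r@e; si=r@n; z=C[...,2]
M=(al>.015)&(al<.045)&(abs(si)<.06)
for lo in np.arange(.04,.20,.015):
    k=M&(z>=lo)&(z<lo+.015)
    if k.sum()>2: print(lo.round(3),k.sum(),si[k].min().round(4),si[k].max().round(4),np.median(al[k]).round(4))
E
```

```text
along 0.025 side -0.0006 z 0.1819 [-179.99    0.    -80.1 ] [ 0.1  0.2 -0.3]
0.04 93 -0.0495 0.052 0.0316
0.055 136 -0.0497 0.0486 0.0315
0.07 140 -0.05 0.0493 0.0318
0.085 141 -0.0517 0.0494 0.0319
0.1 137 -0.0503 0.0489 0.0319
0.115 123 -0.049 0.0485 0.031
0.13 50 -0.0229 0.0223 0.0304
0.145 46 -0.0253 0.001 0.0318
0.16 45 -0.025 -0.0036 0.0313
0.175 68 -0.026 0.0007 0.0308
0.19 5 -0.0099 -0.0089 0.0421
```

The board hangs upright with its face constant along z. I'll retreat straight up and check.

Emit:
play_rows(deltas=[[0,0,0.01,0,0,0],[0,0,0.015,0,0,0],[0,0,0.03,0,0,0],[0,0,0.05,0,0,0],[0,0,0.04,0,0,0],[-0.03,-0.04,0,0,0,0],[-0.03,-0.06,0,0,0,0],[-0.03,-0.06,0,0,0,0],[0,-0.06,0,0,0,0],[0,0,0,0,0,0]])

```text
clock: 21.65
tool_pos: [0.4492, 0.0059, 0.2998]
orientation: [-179.9, 0.0, -80.3]
force: [0.3, 0.5, -0.1]
opening: 0.0266
gripper_force: 0.0
```

Emit:
play_rows(deltas=[[0,0,0,0,0,0],[0,0,0,0,0,0],[0,0,0,0,0,0],[0,0,0,0,0,0],[0,0,0,0,0,0],[0,0,0,0,0,0],[0,0,0,0,0,0],[0,0,0,0,0,0]])

```text
clock: 22.45
tool_pos: [0.4502, 0.01, 0.2978]
orientation: [180.0, -0.0, -80.1]
force: [-0.6, 0.2, 0.9]
opening: 0.0262
gripper_force: 0.0
```

```bash
python3 r.py; python3 - <<'E'
from h import *
A=np.array([.5437,.1831]); t=np.radians(190); e=np.array([np.cos(t),np.sin(t)]); n=np.array([-e[1],e[0]])
m=camera_model('scene'); p,d=snapshot('scene'); C=cloud(m,d); r=C[...,:2]-A; al=r@e; si=r@n; z=C[...,2]
M=(al>.015)&(al<.045)&(abs(si)<.06)
for lo in np.arange(.04,.20,.03):
    k=M&(z>=lo)&(z<lo+.03)
    if k.sum()>2: print(lo.round(3),k.sum(),si[k].min().round(4),si[k].max().round(4),np.median(al[k]).round(4))
k=M&(z>.05)&(z<.12)&(al>.028); print(np.polyfit(si[k],al[k],1))
M=(al>.04)&(al<.066)&(abs(si)<.012)&(z>.145)&(z<.158); print('bar',M.sum(),np.median(si[M]),np.polyfit(al[M],si[M],1))
cv2.imwrite('pics/s4.png',cv2.resize(p[150:310,130:370],(800,533),interpolation=2))
E
```

```text
along 0.1221 side 0.1542 z 0.2978 [179.99  -0.   -80.09] [-0.6  0.2  0.9]
0.04 229 -0.05 0.0538 0.0318
0.07 274 -0.0507 0.0501 0.0319
0.1 261 -0.0519 0.0486 0.0316
0.13 126 -0.0244 0.026 0.0313
0.16 177 -0.0253 0.0215 0.0311
0.19 3 0.0051 0.0146 0.0276
[0.00907309 0.03202195]
bar 26 -0.0014392798790819755 [ 0.06908236 -0.00520969]
```

View pics/s4.png

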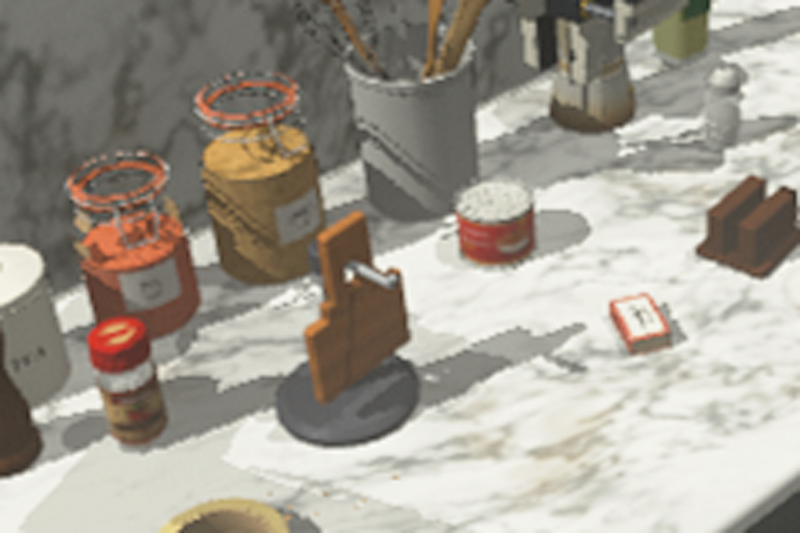

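The board hangs upright on the bar, with the lip out in front at (390,278). The hook is unmoved (bar offset -1.4 mm against -1.5 mm before), and the bystanders in view are in place.

```bash
python3 -c "
from plant import *
print(close_job())"
```

```text
the job is handed in; nothing more can be done
None
```

I turned the hook to its stop and bedded it with about 12.8 N, then hung the small board upright at the collar with the hook still at its stop; the job was handed in at about 22.5 s, and no verdict came back.

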